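Select third on the drivetrain test stand

TASK

Put the pit bench's drivetrain test stand into third: with the shut fingertips, push its gear lever through the H-shaped gate - along the left lane to neutral, across to the right, then forward until it is fully home in the third slot (far right, seen from the robot). Push gently without gripping the lever, do not let it drop back into the fourth slot on the way, and leave everything else lying where it is.

Things in the scene. Friction and masses are not known exactly. Their poses are not given: they have to be found in the camera images.
- stand: Drivetrain test stand, bolted down: base plate 240 x 340 x 12 mm, a grey selector tower 170 x 170 mm with a flat steel gate plate on top (top face 113 mm above the table), and left of the tower a motor and flywheel, lower than the tower. Origin: on the table under the tower's centre. Its x points forward (away from the robot, turned by up to 0.3 rad), y left, z up.
- gate_centre (a point): Centre of the H-shaped gate, on top of the gate plate: two slots along the stand's x, centred 18 mm left and right of this point and reaching 28 mm forward and back of it, joined across this point by the neutral channel along y. 14 to 16 mm wide, web corners rounded. Seen from the robot: first slot far left, second near left, third far right, fourth near right.
- lever_knob (a point): Centre of the gear lever's upright black knob, 36 mm diameter, 47 mm high (24 mm above this point). It leans with the 10 mm stick, 180 mm above the stick's pivot, so about 200 mm above the table; clear space 50 mm all round it. It goes some 43 mm forward or back of neutral, 36 mm left or right of the middle. About 2 to 3 N moves it; it stays where left; the gate's edges stop it.
- lever_pivot (a point): The point about which the gear lever swings every way, inside the tower, 20 mm above the table under the tower's centre.
- shift (a joint): Fore-and-aft lean of the gear lever, rad: 0 in the neutral channel, positive forward (the stand's +x); about +0.24 fully home in the first or third slot, -0.24 in the second or fourth; the lever crosses freely between about -0.03 and +0.03, and the rounded corners may guide it in from 0.08. It starts anywhere in the left lane.
- cross (a joint): Sideways lean of the gear lever, rad: about -0.20 in the left lane (first and second), about +0.20 in the right lane (third and fourth); positive is to the right (the stand's -y). It starts in the left lane.
- wheel_a: Bystander: model-car wheel, black tyre with white rim, 64 mm diameter, 27 mm high, lying flat on the stand's base plate in front of the motor. Origin: centre of its underside.
- wheel_b: Bystander: a like wheel lying flat on the table beyond the stand. Origin: centre of its underside.
- pinion: Bystander: small plain steel ring (a pinion blank), 26 mm diameter, 10 mm high, lying loose on the tower's top plate near its near left corner. Origin: centre of its underside.
- mug: Bystander: red mug, 76 mm diameter, 90 mm high, on the table right of the tower. Origin: centre of its underside.
- battery: Bystander: flat battery pack, 138 x 46 x 25 mm, on the table right of the tower, nearer the robot than the mug. Origin: centre of its underside.
- oil_bottle: Bystander: small white bottle, 34 mm diameter, 85 mm high, standing on the table beyond the stand. Origin: centre of its underside.
- hex_driver: Bystander: hex driver lying on the table at the left, orange handle, 190 mm long, 19 mm thick. Origin: under the driver, 10 mm on the handle side of the handle's front end.

How it is judged:
On the way, in this order (a step that is already met when the one before it is completed fails the run):
1. the lever is across in the right lane, in neutral (value of joint cross above 0.14 rad and value of joint shift between -0.12 and 0.1 rad).
2. the lever is home in the third slot (value of joint shift above 0.21 rad and value of joint cross above 0.15 rad), for 0.1 s.
At the end, for the whole second after the job is handed in: The lever stands at rest in the third slot: shift above 0.21 rad (home is about 0.24) and cross above 0.15 rad (all of step 2 and velocity of joint shift between -0.05 and 0.05 rad/s and velocity of joint cross between -0.05 and 0.05 rad/s); the robot touches nothing.
It fails at once if the lever is gripped, or pushed harder than 35 N (contact force between the fingers and shift above 35 N).
It fails at once if the lever goes into the fourth slot (value of joint cross above 0.1 rad and value of joint shift below -0.12 rad).
It fails at once if a bystander (wheel, pinion, mug, battery pack, bottle or hex driver) is shifted by more than 20 mm or lifted (distance of any of wheel_a, wheel_b, pinion, mug, battery, oil_bottle, hex_driver from where it was at the start of the episode above 0.02 m).
It fails at once if the mug or the bottle is knocked over (angle between any of mug, oil_bottle's own z axis and vertical above 0.35 rad).
It also fails if it takes over 54 s, if anything falls off the work surface, if the arm or the gripper's body presses on something with over 40 N, if the wrist force passes 120 N, or if a joint passes its speed limit or range.

ROBOT

A 6-joint arm with a two-finger parallel gripper is mounted at the origin on the work surface. World frame = base frame: x ahead of the robot, y to its left, z up, the work surface at z = 0. Lengths are in m, angles in rad, forces in N, time in s.
With the tool pointing down it reaches from about 0.35 to 0.775 m from the base axis. Payload 5.5 kg.
Tool frame: the origin (TCP) lies midway between the tips of the shut fingers; the grasp point (between the pads) lies 19 mm behind it (arm.hold_point_z is the distance from the TCP to the grasp point, in m); y points along the fingers, x is the direction in which the jaws open and shut, and the axes are right-handed (so a half turn about y gives the same grasp; the last joint's range is limited). The gripper opens to 85 mm and grips with 20 to 120 N. Pads are 22 mm wide; open, the fingers measure 114 mm over their backs; the gripper's body (76 mm by 85 mm) begins 54 mm behind the grasp point. The pads swing forward as they close: fully open they stand 13 mm farther back than shut.
Start: joints at [-0.14, 0.313, 0.046, 1.304, 0, 1.431], TCP at [0.575, -0, 0.231] pointing down, gripper open.
Joint ranges: [-2.76, 2.76], [-0.86, 1.69], [-1.03, 1.26], [-2.2, 2.34], [-1.47, 1.5], [-3.14, 3.14]. Speed limits (rad/s): [2.57, 2.57, 3.14, 3.14, 3.14, 3.14].

INTERFACE

Orientations are given as a rotation vector (axis times angle).
In Python, from workcell import arm, grab_frame, camera_model, spotter gives the robot as it stands.
- The arm moves only by the tool carry_out, never from a script. Its argument "deltas" is a list of rows, each a list of 3 entries, a list of its own where there are three numbers: the shift along the tool's x, y, z in mm, then the turn about the tool's y in degrees, then the opening, from -1 (shut) to 1 (fully open). A call has 1 to 8 rows; each row is the pose to reach, as a shift and turn from the pose commanded when the call began, along the tool's axes at that moment; what a row does not reach only later rows make up. A row lasts 1/8 s, in which the tool goes at most 62.5 mm and 10.7 degrees, less where a joint would pass 70% of its speed; a pose out of reach is approached as far as the arm can. A call with a gripper value outside its range is refused whole. The fingers move at their own pace and stop on an object; "newtons" is the grip in N (left out, the last holds). Time passes only in rows, so rows that repeat a pose let the fingers close. It gives the time, the measured TCP pose, the force and the opening at its end, in the units of the state.
- arm.state(): the state, without advancing time (a new reading comes with each control period).
- grab_frame(name): name is "scene" or "side" or "wrist"; returns the picture (480x640x3 uint8, red, green, blue); there is no depth.
- camera_model(name): a dict with "vfov" (degrees; the focal length in pixels is half the picture's height over the tangent of half this angle, whatever the lens; pixels are square), "cx", "cy" (the principal point, pixels), "rvec" (rotation vector, rad) and "tvec" (3), from world to camera coordinates, as OpenCV has them; the wrist camera has in their place "mount" (4x4, takes a point from camera to tool coordinates, whose origin is the TCP and whose axes are the tool frame's). Camera axes: x right, y down, z forward; pixel columns grow to the right and rows downward; lengths in m; the calibration is good to about 2 mm. A picture is of the moment at which its call begins: read the wrist's pose just before it. camera_model takes no time and is no camera call.
- arm.job_done(): hands the job in, once; it reports no verdict.
Trained networks look in the newest picture that a camera, given by its name, has taken for a name from the list of things; names that differ only in an ending like _2 or _b are one class to them, and where a whole thing is asked for, a point or a joint stands for the part that bears it (a point fixed in the world has none). Each returns a list of dicts, best first, with "confidence" (0 to 1); they miss things now and then, are a little off and sometimes report something else, mostly with a low value. They report only what shows in the picture. A call takes as long as a camera call.
- spotter.silhouettes(thing, camera): "pixels" (480x640 bool, what is visible of it) and "bbox" ([left, top, right, bottom] in pixels, round what is visible of it).
The state is a dict: "time_s": time; "joint_positions": joint angles; "joint_velocities": joint speeds; "effort": joint torques, N m; "eef_pos": TCP position; "tcp_rot": TCP orientation; "force": force on the tool from outside, world axes, zero at the start; "moment": the same for the moment, N m; "width": finger opening in m.
Only numpy, scipy, OpenCV 4.12 (cv2) and the standard library are available. Lean on these libraries where they do the work, as an engineer would, in place of code of your own. Each camera call takes 0.05 s, during which the arm holds its last target.

## Working session

There is one attempt and no reset: what is moved stays moved. The work goes in short steps, Python scripts to look and compute and a tool call to move; the robot and the scene stay as the last step left them, time stands still between calls to the robot, and variables do not carry over. Pictures are saved under pics/ and viewed, and the job is handed in when it is done.

Besides the shell and the picture viewer there is one more tool, called after "Request:" as name([rows], argument=value, ...), one row to a line, values as JSON. carry_out: Moves the arm, as the interface text tells. Its arguments: {"type":"object","properties":{"deltas":{"type":"array","items":{"type":"array"}},"newtons":{"type":"number"}},"required":["deltas"]}

```bash
mkdir -p pics
cat > h.py <<'E'
import numpy as np, cv2
from workcell import arm, grab_frame, camera_model, spotter
def K(m):
    f=240/np.tan(np.radians(m["vfov"])/2); return np.array([[f,0,m["cx"]],[0,f,m["cy"]],[0,0,1]])
def Rt(n):
    m=camera_model(n)
    return K(m),cv2.Rodrigues(np.array(m["rvec"],float))[0],np.array(m["tvec"],float).ravel()
def proj(n,P):
    k,R,t=Rt(n); q=(k@(R@np.atleast_2d(P).T+t[:,None])).T; return q[:,:2]/q[:,2:]
def ray(n,uv):
    k,R,t=Rt(n); d=R.T@np.linalg.solve(k,[uv[0],uv[1],1]); return -R.T@t,d
def onz(n,uv,z):
    c,d=ray(n,uv); return c+d*(z-c[2])/d[2]
def tri(obs):
    A=np.zeros((3,3));b=np.zeros(3)
    for n,uv in obs:
        c,d=ray(n,uv);d=d/np.linalg.norm(d);P=np.eye(3)-np.outer(d,d);A+=P;b+=P@c
    return np.linalg.solve(A,b)
def save(n,f):
    im=grab_frame(n); cv2.imwrite("pics/"+f,im[:,:,::-1]); return im
E
python3 - <<'E'
from h import *
for n in("scene","side","wrist"):
    save(n,n+"0.png"); m=camera_model(n); print(n,m)
    for th in("lever_knob","stand"):
        for r in spotter.silhouettes(th,n)[:2]:
            p=r["pixels"]; ys,xs=np.nonzero(p); print(th,r["confidence"],r["bbox"],xs.mean(),ys.mean(),len(xs))
s=arm.state();print(s)
E
```

```text
scene {'vfov': 52.811544103959484, 'cx': 322.7264714750491, 'cy': 240.75274952178336, 'rvec': array([ 2.14688446,  1.63392868, -0.43256084]), 'tvec': array([-0.26454632, -0.42002963,  1.53527229])}
lever_knob 0.64 [287.8, 220.5, 303.7, 245.7] 295.41015625 228.73828125 256
lever_knob 0.51 [296.4, 209.4, 304.4, 219.3] 299.031746031746 212.44444444444446 63
stand 0.94 [234.2, 200.0, 387.7, 314.2] 305.9038968373494 254.49858810240963 10624
stand 0.75 [319.8, 203.7, 343.9, 226.5] 333.0827250608273 215.49391727493918 411
side {'vfov': 44.284429170197285, 'cx': 308.41894136641315, 'cy': 242.86732646199056, 'rvec': array([ 0.73398001, -2.68181654,  1.00907564]), 'tvec': array([0.57800577, 0.25167761, 1.11960922])}
lever_knob 0.91 [319.9, 191.9, 340.0, 231.6] 331.1102040816327 208.38979591836735 490
lever_knob 0.61 [334.8, 159.6, 376.2, 200.7] 358.68756027000967 180.77434908389586 1037
stand 0.92 [244.6, 191.5, 413.8, 370.4] 333.4696440605281 277.14427494945784 16323
wrist {'vfov': 67.80653965055606, 'cx': 322.1262258882852, 'cy': 236.25527090040393, 'mount': array([[ 9.99999652e-01,  8.15929
[... 374 characters left out ...]
2.07591000548746 5467
{'time_s': 0.45, 'joint_positions': array([-1.39579612e-01,  3.13266697e-01,  4.60108541e-02,  1.30360272e+00,
        2.01179616e-05,  1.43121578e+00]), 'joint_velocities': array([ 0.00192909, -0.00089759,  0.00195468, -0.00213806, -0.00044296,
        0.00011746]), 'effort': array([-8.81469259e-04, -4.79931557e+01,  2.98462969e+01,  3.26871610e-03,
       -9.51328275e-05, -1.40916697e-05]), 'eef_pos': array([5.74996571e-01, 8.67511835e-06, 2.31248684e-01]), 'tcp_rot': array([-1.57076774e+00,  4.54711386e-05,  4.69443446e-05]), 'force': array([ 0.15355508, -0.31042842,  0.23543775]), 'moment': array([ 0.00895234,  0.01482188, -0.04736022]), 'width': 0.0856337806234646}
```

View images.

View pics/scene0.png

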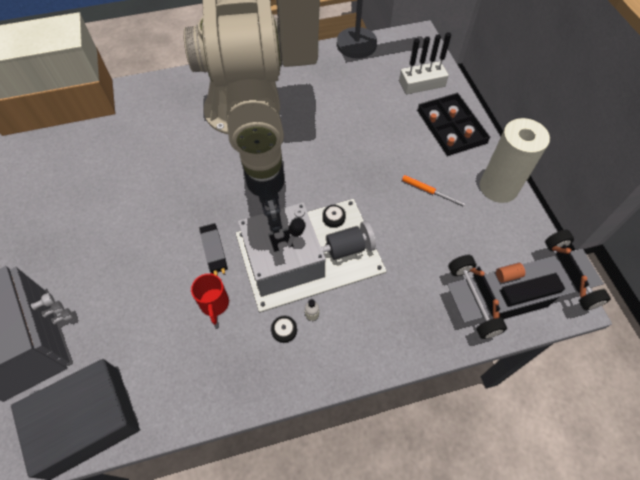

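View pics/side0.png

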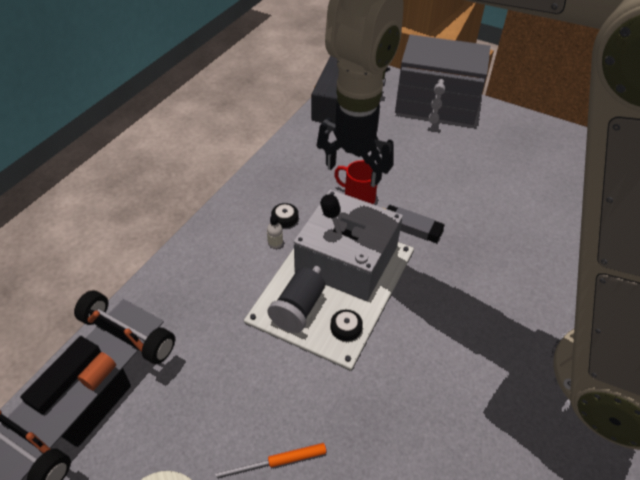

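View pics/wrist0.png

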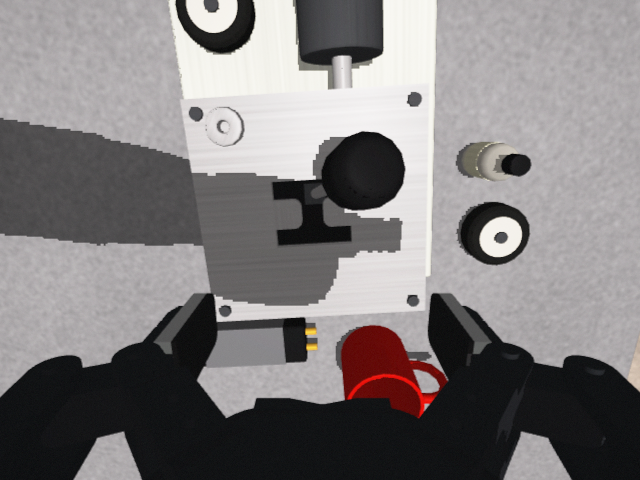

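```bash
cat >> h.py <<'E'
def wcam(s=None):
    s=s or arm.state(); m=camera_model("wrist"); M=np.array(m["mount"])
    T=np.eye(4);T[:3,:3]=cv2.Rodrigues(np.array(s["tcp_rot"]))[0];T[:3,3]=s["eef_pos"]
    return K(m),T@M
def won(uv,z,s=None):
    k,W=wcam(s); d=W[:3,:3]@np.linalg.solve(k,[uv[0],uv[1],1]); c=W[:3,3]; return c+d*(z-c[2])/d[2]
def wproj(P,s=None):
    k,W=wcam(s); q=(k@(W[:3,:3].T@(np.atleast_2d(P)-W[:3,3]).T)).T; return q[:,:2]/q[:,2:]
E
python3 - <<'E'
from h import *
b=[won(u,.115) for u in[(196,114),(414,99),(413,300),(225,311)]]
print(np.round(b,4),np.mean(b,0))
for i in range(4):print(np.linalg.norm(b[i]-b[i-1]),np.arctan2(*(b[i]-b[i-1])[[1,0]]))
h=[won(u,.113) for u in[(274,181),(279,244),(351,242),(351,227)]];print(np.round(h,4))
p=won((362,172),.2);print(p)
print(tri([("side",(330,204)),("scene",(298,227))]))
im=cv2.imread("pics/wrist0.png");cv2.imwrite("pics/wc.png",cv2.resize(im[70:330,170:440],None,fx=2.2,fy=2.2,interpolation=cv2.INTER_CUBIC))
im=cv2.imread("pics/side0.png");cv2.imwrite("pics/sc.png",cv2.resize(im[150:300,270:430],None,fx=3.7,fy=3.7,interpolation=cv2.INTER_CUBIC))
im=cv2.imread("pics/scene0.png");cv2.imwrite("pics/scc.png",cv2.resize(im[180:320,220:380],None,fx=4,fy=4,interpolation=cv2.INTER_CUBIC))
E
```

```text
[[ 0.4874  0.0834  0.115 ]
 [ 0.6371  0.0932  0.115 ]
 [ 0.6469 -0.0569  0.115 ]
 [ 0.4965 -0.0667  0.115 ]] [0.56697671 0.01324235 0.115     ]
0.15033676768004828 1.631037108627963
0.15003752497818085 0.06540728851139765
0.15037088824734107 -1.5056804003446267
0.1507704293924147 -3.0764249388109124
[[ 0.5393  0.0371  0.113 ]
 [ 0.5414 -0.011   0.113 ]
 [ 0.5966 -0.0093  0.113 ]
 [ 0.5963  0.0025  0.113 ]]
[0.59381698 0.0521211  0.2       ]
[0.59479227 0.0512426  0.19878038]
```

View pics/wc.png

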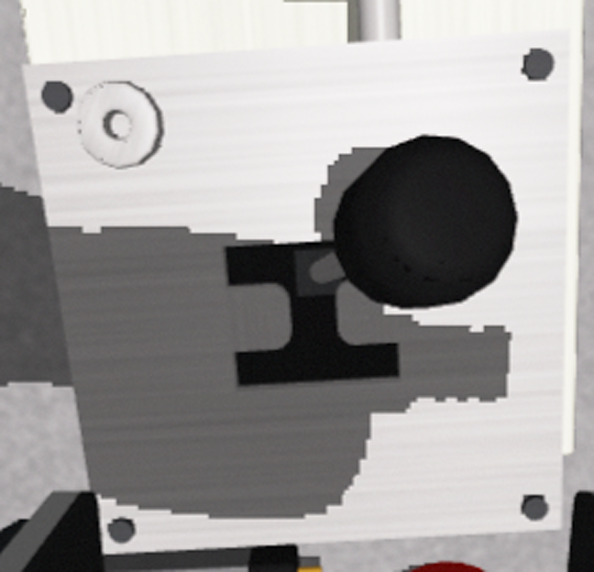

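View pics/sc.png

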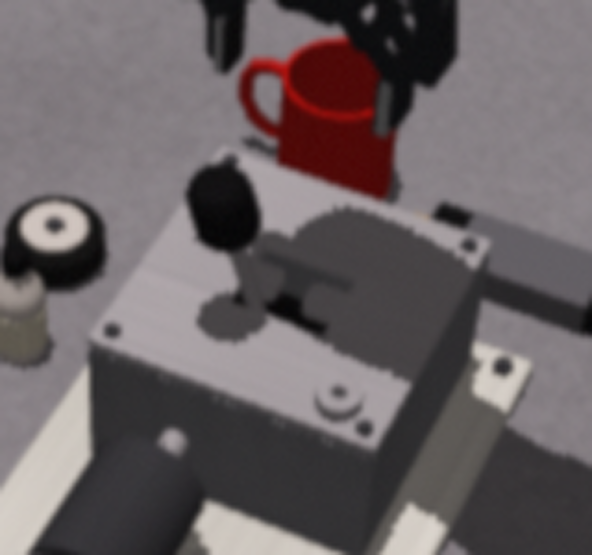

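View pics/scc.png

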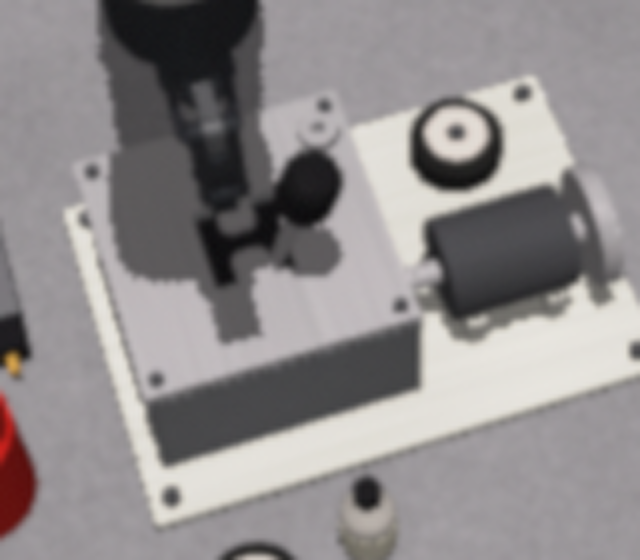

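Request:
carry_out([
  [[0,-35,0],-3.7,-1],
  [[0,-35,0],-3.7,-1],
  [[0,-35,0],-3.7,-1],
  [[0,-35,0],-3.7,-1],
  [[0,-35,0],-3.7,-1],
  [[0,-35,0],-3.7,-1],
], newtons=30)

```text
time_s: 1.2
eef_pos: [0.5748, 0.0, 0.2659]
tcp_rot: [-1.57, -0.05, 0.051]
force: [0.6, -0.1, -0.1]
width: -0.0003
```

```bash
cat >> h.py <<'E'
C=np.array([.567,.0132]);YAW=.0655
def sf(p):
    c,s=np.cos(YAW),np.sin(YAW);d=np.array(p[:2])-C;return np.round(1000*np.array([c*d[0]+s*d[1],-s*d[0]+c*d[1],p[2]]),1)
def show():
    s=arm.state();print("t",s["time_s"],"tcp stand mm",sf(s["eef_pos"]),"F",np.round(s["force"],1),"w",s["width"])
    R=cv2.Rodrigues(np.array(s["tcp_rot"]))[0];print("yaw",np.arctan2(R[1,0],R[0,0]))
def knob(n=("side","scene","wrist")):
    obs=[]
    for c in n:
        grab_frame(c);r=spotter.silhouettes("lever_knob",c)
        for q in r[:2]:
            b=q["bbox"];print(c,q["confidence"],np.round(b))
E
python3 - <<'E'
from h import *
show();save("wrist","wrist1.png");save("side","side1.png")
E
```

```text
t 1.2 tcp stand mm [  7.  -13.7 265.9] F [ 0.6 -0.1 -0.1] w -0.00026346018040763206
yaw 0.06452228518802351
```

View pics/wrist1.png

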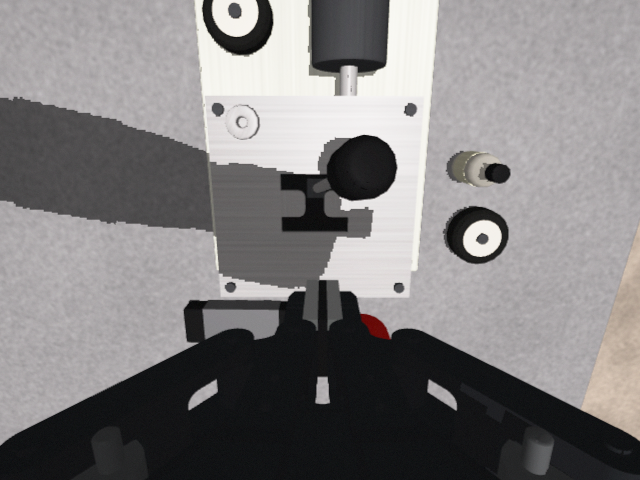

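View pics/side1.png

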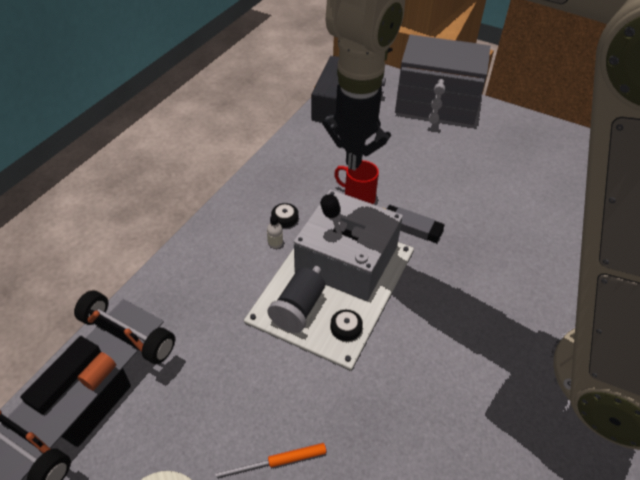

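Request:
carry_out([
  [[40,0,25],0,-1],
  [[78,0,51],0,-1],
  [[78,0,51],0,-1],
  [[78,40,51],0,-1],
  [[78,78,51],0,-1],
  [[78,78,51],0,-1],
  [[78,78,51],0,-1],
])

```text
time_s: 2.17
eef_pos: [0.6499, 0.0555, 0.1901]
tcp_rot: [-1.57, -0.052, 0.049]
force: [0.4, 0.3, 1.3]
width: 0.0001
```

Run:
```python
from h import *
show();save("wrist","wrist2.png");im=save("side","side2.png")
```

```text
t 2.175 tcp stand mm [ 85.5  36.8 190.1] F [0.4 0.3 1.3] w 0.00010461234515078288
yaw 0.06414814396143698
```

View pics/wrist2.png

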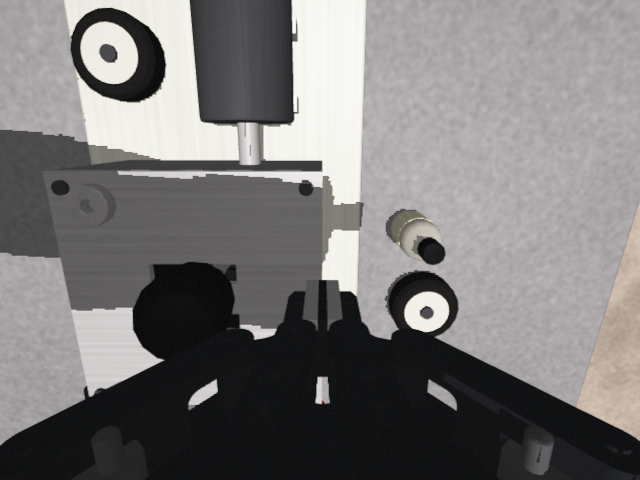

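View pics/side2.png

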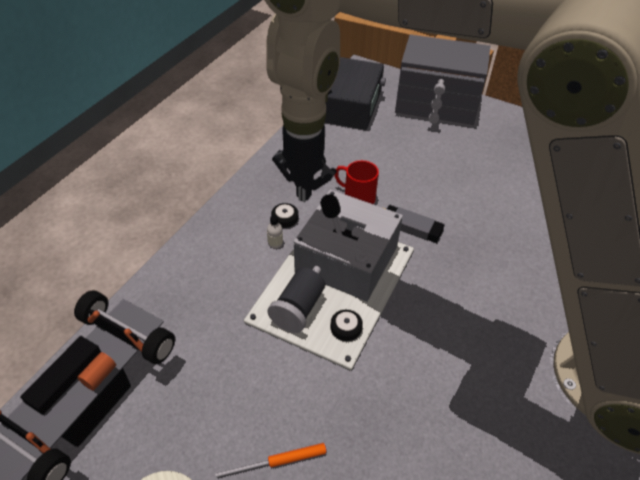

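Request:
carry_out([
  [[-10,0,0],0,-1],
  [[-18,0,0],0,-1],
  [[-24,0,0],0,-1],
  [[-30,0,0],0,-1],
  [[-36,0,0],0,-1],
  [[-42,0,0],0,-1],
  [[-47,0,0],0,-1],
  [[-50,0,0],0,-1],
])

```text
time_s: 3.28
eef_pos: [0.5993, 0.0526, 0.1883]
tcp_rot: [-1.57, -0.051, 0.051]
force: [1.4, -0.1, 0.5]
width: 0.0001
```

Run:
```python
from h import *
show();save("wrist","wrist3.png");im=save("side","side3.png");cv2.imwrite("pics/s3.png",cv2.resize(im[140:300,260:430,::-1],None,fx=3.5,fy=3.5,interpolation=cv2.INTER_CUBIC))
knob()
```

```text
t 3.275 tcp stand mm [ 34.8  37.2 188.3] F [ 1.4 -0.1  0.5] w 9.728254677981626e-05
yaw 0.06454365334471326
side 0.74 [336. 197. 352. 236.]
wrist 0.78 [194. 266. 289. 339.]
```

View pics/wrist3.png

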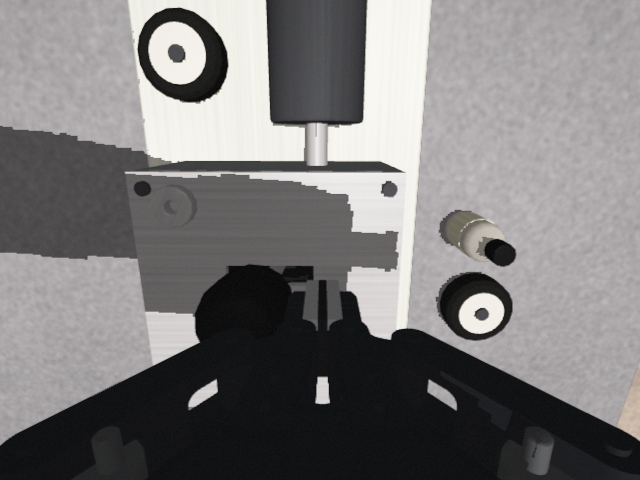

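View pics/s3.png

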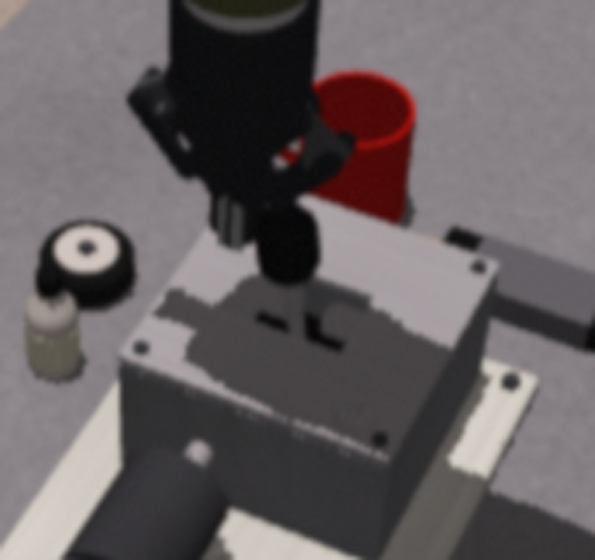

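Run:
```python
from h import *
print(sf(onz("side",(342.3,210),.2)))
print("left edge",sf(won((195,305),.2)))
print("check start",sf(onz("side",(330,204.5),.2)))
```

```text
[  0.9  39.7 200. ]
left edge [-16.9  40.2 200. ]
check start [ 28.3  37.  200. ]
```

Request:
carry_out([
  [[15,0,0],0,-1],
  [[20,-20,0],0,-1],
  [[20,-75,0],0,-1],
  [[20,-75,0],0,-1],
  [[-7,-75,30],0,-1],
  [[-34,-75,54],0,-1],
  [[-34,-75,54],0,-1],
  [[-34,-40,54],0,-1],
])

```text
time_s: 4.68
eef_pos: [0.5642, 0.1044, 0.2301]
tcp_rot: [-1.571, -0.056, 0.047]
force: [0.8, -1.2, -0.4]
width: -0.0004
```

Run:
```python
from h import *
show();save("wrist","wrist4.png");im=save("side","side4.png");cv2.imwrite("pics/s4.png",cv2.resize(im[140:300,260:430,::-1],None,fx=3.5,fy=3.5,interpolation=cv2.INTER_CUBIC))
knob()
```

```text
t 4.675 tcp stand mm [  3.1  91.2 230.1] F [ 0.8 -1.2 -0.4] w -0.0003533870188460371
yaw 0.06513423994074641
scene 0.7 [286. 207. 300. 243.]
wrist 0.76 [317. 375. 330. 401.]
```

View pics/wrist4.png

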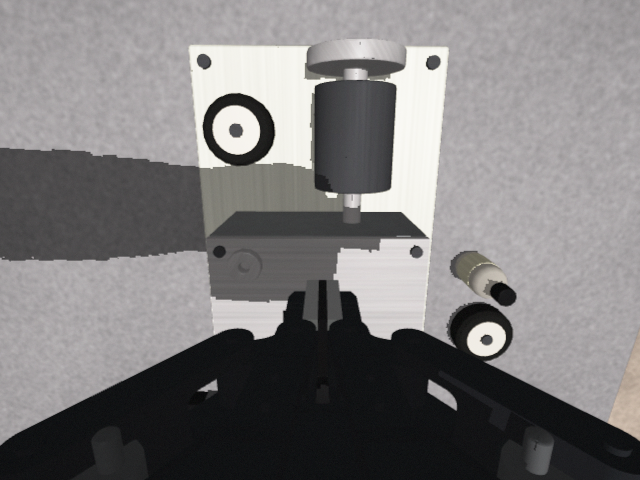

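View pics/s4.png

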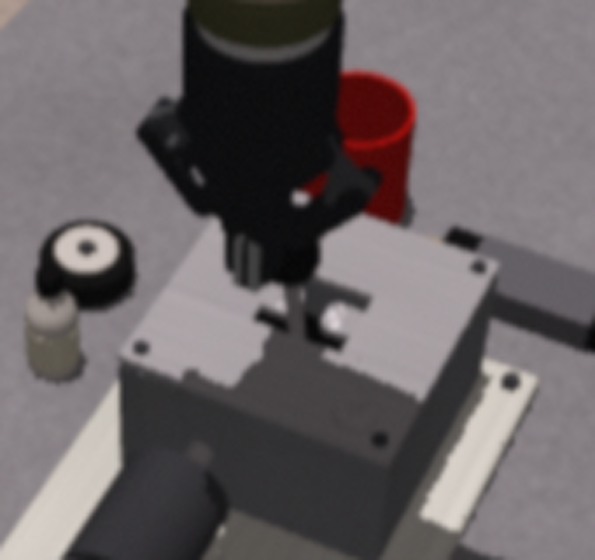

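Request:
carry_out([
  [[-1,40,0],0,-1],
  [[-1,40,-6],0,-1],
  [[-1,40,-18],0,-1],
  [[-1,40,-26],0,-1],
  [[-1,40,-34],0,-1],
  [[-1,40,-42],0,-1],
  [[-1,40,-49],0,-1],
  [[-1,40,-55],0,-1],
])

```text
time_s: 6.08
eef_pos: [0.5649, 0.049, 0.1883]
tcp_rot: [-1.57, -0.051, 0.051]
force: [0.0, 1.3, 1.8]
width: -0.0001
```

Run:
```python
from h import *
show();im=save("side","side5.png");cv2.imwrite("pics/s5.png",cv2.resize(im[140:300,260:430,::-1],None,fx=3.5,fy=3.5,interpolation=cv2.INTER_CUBIC))
```

```text
t 6.075 tcp stand mm [  0.2  35.8 188.3] F [0.  1.3 1.8] w -0.00013963268831954106
yaw 0.06448202244147928
```

View pics/s5.png

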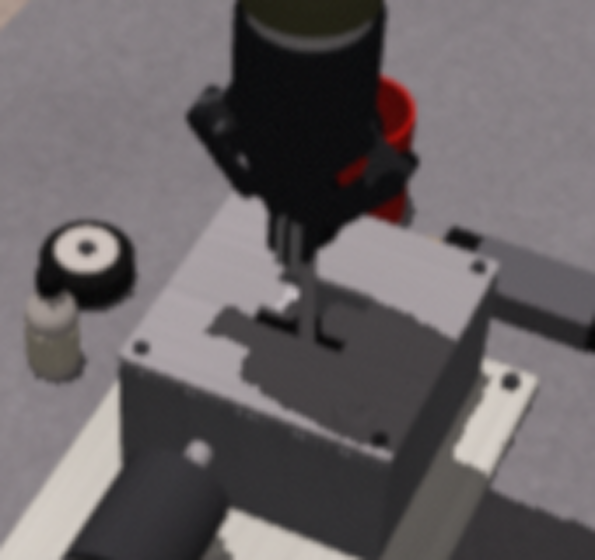

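Request:
carry_out([
  [[0,0,-6],0,-1],
  [[0,0,-12],0,-1],
  [[0,0,-18],0,-1],
  [[0,0,-24],0,-1],
  [[0,0,-30],0,-1],
  [[0,0,-34],0,-1],
])

```text
time_s: 6.88
eef_pos: [0.567, 0.015, 0.1882]
tcp_rot: [-1.57, -0.05, 0.051]
force: [-0.4, 0.9, 1.3]
width: 0.0001
```

Run:
```python
from h import *
show();im=save("side","side6.png");cv2.imwrite("pics/s6.png",cv2.resize(im[140:300,260:430,::-1],None,fx=3.5,fy=3.5,interpolation=cv2.INTER_CUBIC))
im=save("scene","scene6.png");cv2.imwrite("pics/sc6.png",cv2.resize(im[170:320,220:380,::-1],None,fx=3.7,fy=3.7,interpolation=cv2.INTER_CUBIC))
```

```text
t 6.875 tcp stand mm [1.000e-01 1.800e+00 1.882e+02] F [-0.4  0.9  1.3] w 0.00012823888287344484
yaw 0.06423651056934052
```

View pics/s6.png

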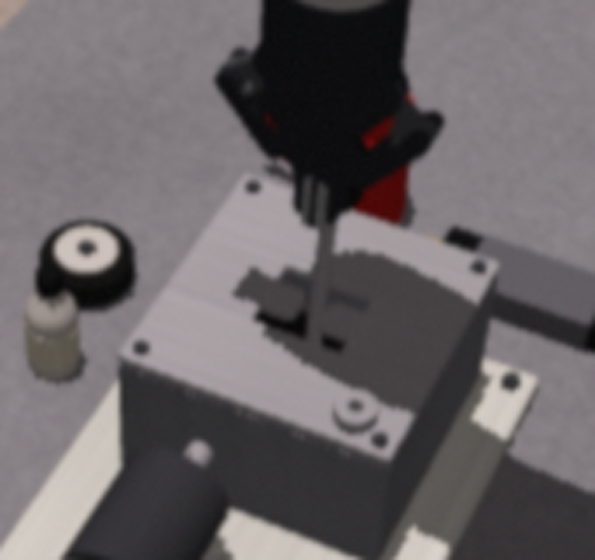

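View pics/sc6.png

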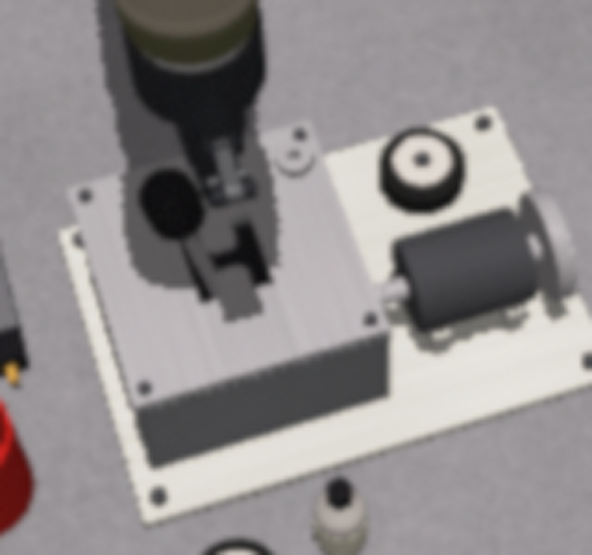

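Run:
```python
from h import *
print(sf(onz("scene",(266.2,224.6),.198)))
```

```text
[  1.5 -28.5 198. ]
```

Request:
carry_out([
  [[0,0,-3],0,-1],
  [[0,0,-6],0,-1],
  [[0,0,-7],0,-1],
  [[0,0,-8],0,-1],
])

```text
time_s: 7.48
eef_pos: [0.5674, 0.0075, 0.1882]
tcp_rot: [-1.57, -0.051, 0.051]
force: [0.1, 2.2, -0.9]
width: -0.0
```

Run:
```python
from h import *
show()
im=save("scene","scene7.png");cv2.imwrite("pics/sc7.png",cv2.resize(im[170:320,220:380,::-1],None,fx=3.7,fy=3.7,interpolation=cv2.INTER_CUBIC))
```

```text
t 7.475 tcp stand mm [  0.   -5.7 188.2] F [ 0.1  2.2 -0.9] w -4.3976875110233966e-05
yaw 0.06463581019292321
```

View pics/sc7.png

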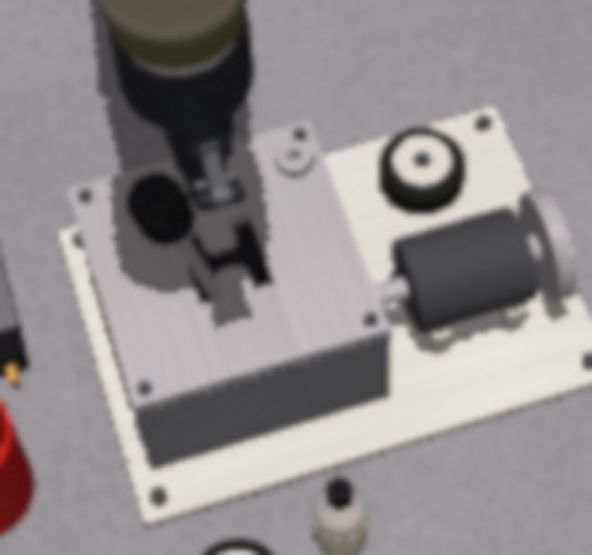

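Request:
carry_out([
  [[0,0,15],0,-1],
  [[0,-15,20],0,-1],
  [[0,-75,20],0,-1],
  [[0,-75,20],0,-1],
  [[-60,-75,0],0,-1],
  [[-60,-75,-29],0,-1],
  [[-60,-75,-29],0,-1],
  [[-60,-35,-29],0,-1],
])

```text
time_s: 8.52
eef_pos: [0.5125, -0.0256, 0.2262]
tcp_rot: [-1.572, -0.057, 0.044]
force: [1.6, 0.8, -0.1]
width: 0.0001
```

Run:
```python
from h import *
show();save("wrist","wrist8.png")
im=save("side","side8.png");cv2.imwrite("pics/s8.png",cv2.resize(im[140:300,260:430,::-1],None,fx=3.5,fy=3.5,interpolation=cv2.INTER_CUBIC))
```

```text
t 8.525 tcp stand mm [-56.9 -35.1 226.2] F [ 1.6  0.8 -0.1] w 0.00010747061131560881
yaw 0.06418613129665256
```

View pics/wrist8.png

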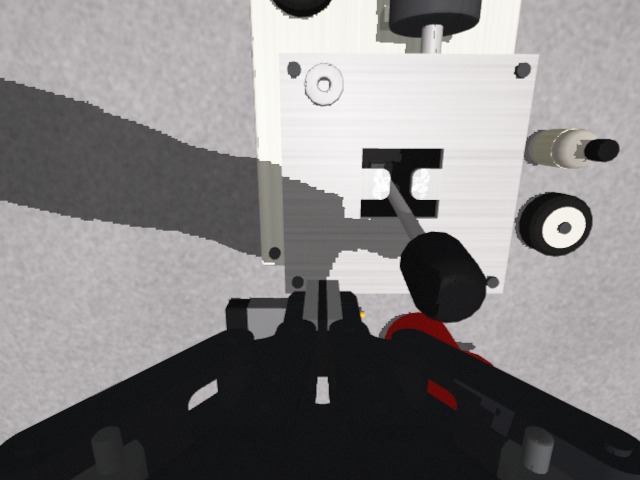

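View pics/s8.png

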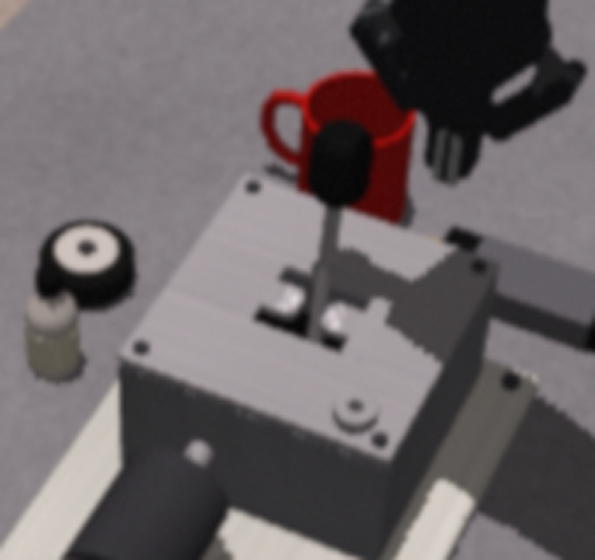

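Request:
carry_out([
  [[0,39,0],0,-1],
  [[8,39,0],0,-1],
  [[18,39,0],0,-1],
  [[25,39,0],0,-1],
  [[32,39,0],0,-1],
  [[39,39,0],0,-1],
  [[46,39,0],0,-1],
  [[52,39,0],0,-1],
])

```text
time_s: 9.62
eef_pos: [0.5617, -0.022, 0.1844]
tcp_rot: [-1.57, -0.051, 0.051]
force: [-0.8, 0.2, 2.1]
width: 0.0
```

Run:
```python
from h import *
show();save("wrist","wrist9.png")
im=save("side","side9.png");cv2.imwrite("pics/s9.png",cv2.resize(im[140:300,260:430,::-1],None,fx=3.5,fy=3.5,interpolation=cv2.INTER_CUBIC))
```

```text
t 9.625 tcp stand mm [ -7.5 -34.7 184.4] F [-0.8  0.2  2.1] w 2.1773583884553567e-05
yaw 0.06448336623624218
```

View pics/wrist9.png

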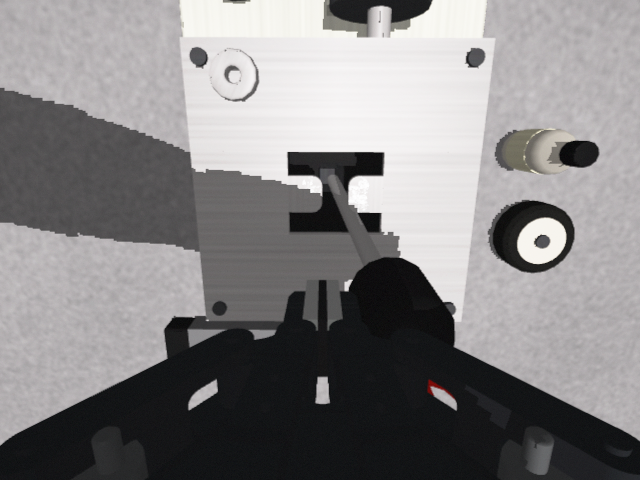

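View pics/s9.png

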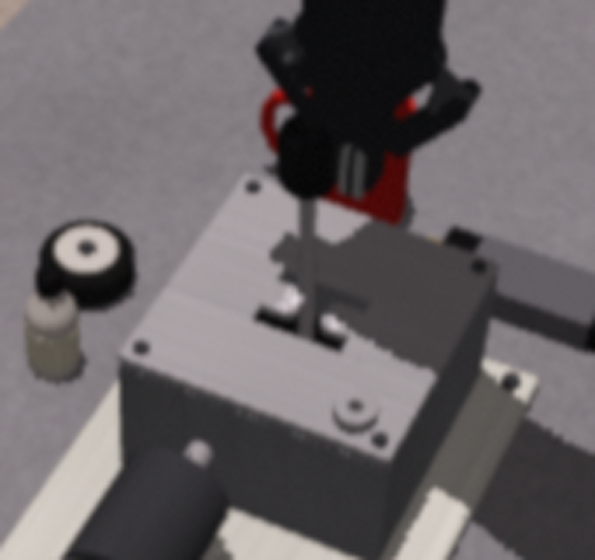

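Request:
carry_out([
  [[5,0,0],0,-1],
  [[10,0,0],0,-1],
  [[14,0,0],0,-1],
  [[17,0,0],0,-1],
  [[18,0,0],0,-1],
])

```text
time_s: 10.35
eef_pos: [0.5796, -0.0207, 0.1842]
tcp_rot: [-1.57, -0.051, 0.051]
force: [-1.7, 1.4, -0.1]
width: 0.0002
```

Run:
```python
from h import *
show();im=save("scene","scene10.png");cv2.imwrite("pics/sc10.png",cv2.resize(im[170:320,220:380,::-1],None,fx=3.7,fy=3.7,interpolation=cv2.INTER_CUBIC))
im=save("side","side10.png");cv2.imwrite("pics/s10.png",cv2.resize(im[140:300,260:430,::-1],None,fx=3.5,fy=3.5,interpolation=cv2.INTER_CUBIC))
```

```text
t 10.35 tcp stand mm [ 10.3 -34.7 184.2] F [-1.7  1.4 -0.1] w 0.00020470277273982755
yaw 0.06463103495907849
```

View pics/sc10.png

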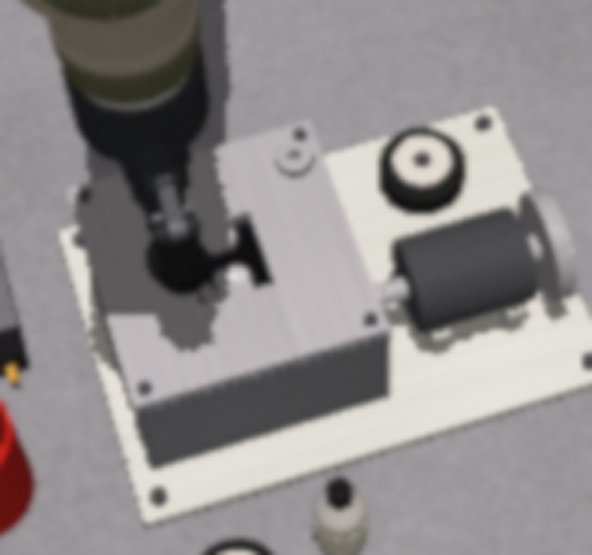

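View pics/s10.png

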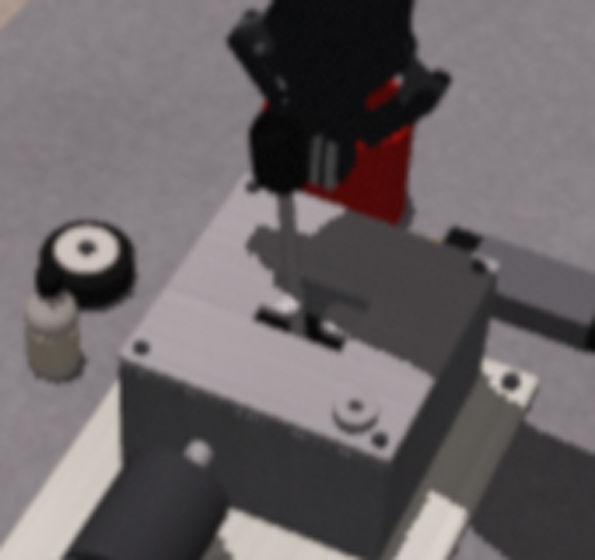

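Request:
carry_out([
  [[2,0,0],0,-1],
  [[3,0,0],0,-1],
  [[4,0,0],0,-1],
  [[4,0,0],0,-1],
])

```text
time_s: 10.95
eef_pos: [0.583, -0.0206, 0.1842]
tcp_rot: [-1.57, -0.05, 0.051]
force: [-2.2, -0.1, -0.2]
width: 0.0004
```

Run:
```python
from h import *
show();im=save("side","side11.png");cv2.imwrite("pics/s11.png",cv2.resize(im[140:300,260:430,::-1],None,fx=3.5,fy=3.5,interpolation=cv2.INTER_CUBIC))
```

```text
t 10.95 tcp stand mm [ 13.8 -34.7 184.2] F [-2.2 -0.1 -0.2] w 0.00037011982773543355
yaw 0.06447852245607398
```

View pics/s11.png

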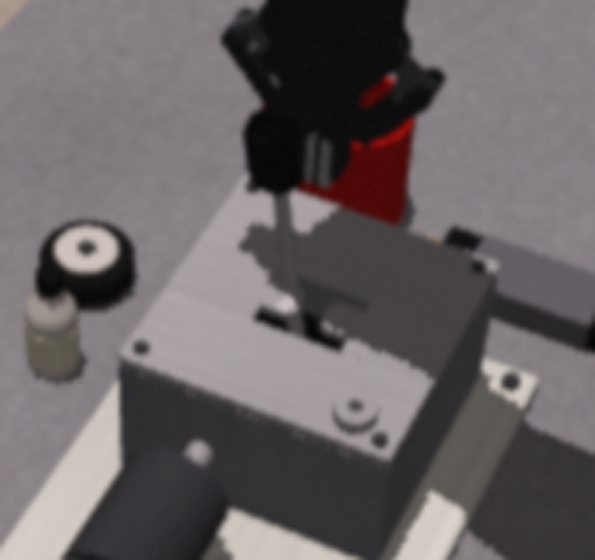

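Request:
carry_out([
  [[1,0,0],0,-1],
  [[2,0,0],0,-1],
  [[2,0,0],0,-1],
  [[2,0,0],0,-1],
])

```text
time_s: 11.5
eef_pos: [0.5839, -0.0204, 0.1841]
tcp_rot: [-1.57, -0.048, 0.053]
force: [-6.8, -0.9, 1.8]
width: 0.0001
```

Request:
carry_out([
  [[1,0,0],0,-1],
  [[1,0,0],0,-1],
  [[1,0,0],0,-1],
])

```text
time_s: 11.88
eef_pos: [0.5842, -0.0204, 0.184]
tcp_rot: [-1.57, -0.047, 0.054]
force: [-9.8, -2.1, 3.6]
width: -0.0002
```

Lever is hard against its stop. Back off, rise and check.

Request:
carry_out([
  [[-5,0,0],0,-1],
  [[-20,0,0],0,-1],
  [[-50,0,0],0,-1],
  [[-50,-60,0],0,-1],
  [[-50,-80,0],0,-1],
  [[-50,-80,0],0,-1],
  [[-50,-80,0],0,-1],
])

```text
time_s: 12.75
eef_pos: [0.5368, -0.0235, 0.2637]
tcp_rot: [-1.57, -0.051, 0.05]
force: [-0.3, 0.4, 0.5]
width: -0.0002
```

Run:
```python
from h import *
show();s=arm.state();save("wrist","wrist12.png")
r=spotter.silhouettes("lever_knob","wrist");[print(q["confidence"],q["bbox"]) for q in r[:2]]
im=save("side","side12.png");cv2.imwrite("pics/s12.png",cv2.resize(im[140:300,260:430,::-1],None,fx=3.5,fy=3.5,interpolation=cv2.INTER_CUBIC))
r=spotter.silhouettes("lever_knob","side");[print(q["confidence"],q["bbox"]) for q in r[:2]]
save("scene","scene12.png")
r=spotter.silhouettes("lever_knob","scene");[print(q["confidence"],q["bbox"]) for q in r[:2]]
# expected knob for home pose
c,sn=np.cos(YAW),np.sin(YAW)
for sh in(.18,.21,.24):
    x,y=180*np.sin(sh),-180*np.sin(.2)*np.cos(sh);z=20+180*np.cos(sh)*np.cos(.2)
    P=[C[0]+(c*x-sn*y)/1e3,C[1]+(sn*x+c*y)/1e3,z/1e3];print(sh,wproj(P,s),proj("side",P),proj("scene",P))
```

```text
t 12.75 tcp stand mm [-32.6 -34.7 263.7] F [-0.3  0.4  0.5] w -0.0001592848566280599
yaw 0.06461379124308946
0.73 [352.3, 165.4, 486.6, 285.2]
0.87 [328.8, 169.3, 344.7, 236.7]
0.66 [244.8, 171.0, 413.5, 372.1]
0.74 [259.9, 234.3, 277.4, 253.4]
0.18 [[425.75991333 250.51647596]] [[343.54303841 183.42184274]] [[267.30981439 237.56207246]]
0.21 [[433.71553514 249.69965747]] [[341.08264219 183.04127821]] [[268.10080745 239.71139646]]
0.24 [[441.47833738 248.76767278]] [[338.63688725 182.73343928]] [[268.91029785 241.88473539]]
```

View pics/wrist12.png

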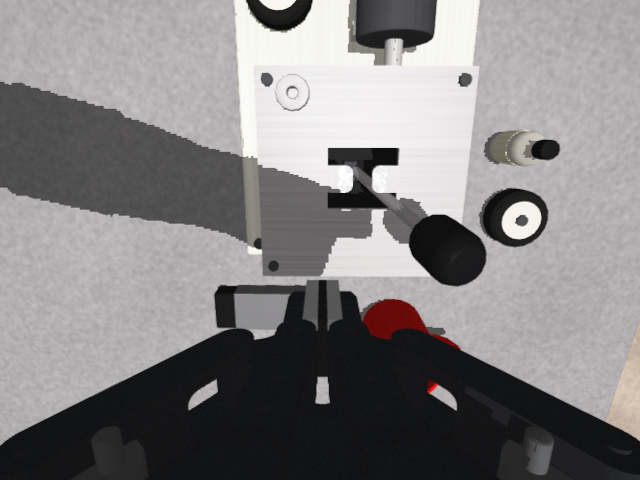

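View pics/s12.png

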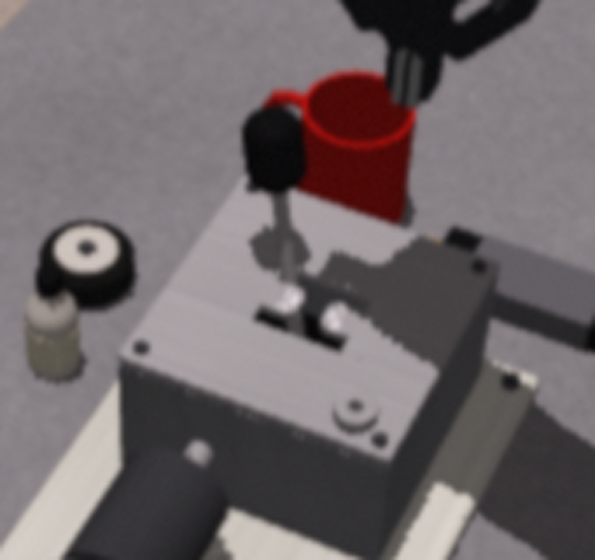

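View pics/scene12.png

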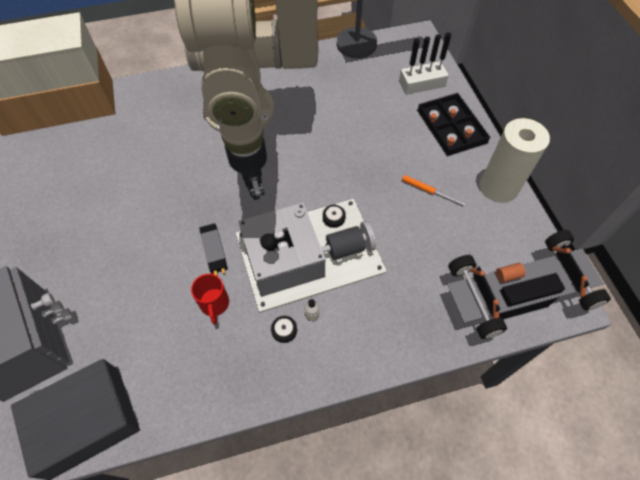

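Run:
```python
from h import *
show();print(arm.job_done())
```

```text
t 13.05 tcp stand mm [-33.1 -34.6 263.5] F [ 0.1 -0.1  0.2] w 1.0665234043258264e-05
yaw 0.06456462067338868
the job is handed in; nothing more can be done
None
```

The lever is in third, and I handed the job in at about 13 s. With the fingers shut, I pushed it back from the first slot to neutral, across into the right lane, then forward to its stop.

- **Force:** the highest tool force I read was about 10 N, pressing against the stop. I took readings only at the end of each move.
- **Lever position:** after I backed off, the knob's place in the side and scene pictures matched shift ≈ 0.24 with cross about 0.20, which is home in third. The wrist picture put it a few pixels further forward. During the crossing its fore-and-aft position stayed near neutral in the pictures I checked, so it did not drop towards the fourth slot.
- **Arm and surroundings:** the arm was clear with the force near zero at hand-in, and the bystanders looked unmoved in the last pictures; I did not measure their positions.
- **Disagreement:** the network's knob box in the wrist picture was stretched along the stick, and its second side hit was the stand. I read the final knob position from the pictures by eye.

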